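Stir the drying beads and close the dish

ROBOT

A 6-joint arm with a two-finger parallel gripper is mounted at the origin on the work surface. World frame = base frame: x ahead of the robot, y to its left, z up, the work surface at z = 0. Lengths are in mm, angles in rad, forces in N, time in s.
With the tool pointing down it reaches from about 350 to 875 mm from the base axis. Payload 4.2 kg.
Tool frame: the origin (TCP) lies midway between the tips of the shut fingers; the grasp point (between the pads) lies 19 mm behind it; z points along the fingers, y is the line along which they close (so a half turn about z gives the same grasp; the last joint's range is limited). The gripper opens to 85 mm and grips with 20 to 120 N. Pads are 22 mm wide; open, the fingers measure 114 mm over their backs; the gripper's body (76 mm by 85 mm) begins 54 mm behind the grasp point. The pads swing forward as they close: fully open they stand 13 mm farther back than shut.
Start: joints at [1.422, 0.385, 0.008, 0, -1.194, -0.259], TCP at [247.836, 573.739, 231.312] pointing down, gripper open.
Joint ranges: [-3.14, 3.14], [-1.21, 2.06], [-1.07, 1.41], [-3.16, 2.05], [-2.99, -0.16], [-3.1, 3.1]. Speed limits (rad/s): [2.79, 2.79, 3.14, 3.14, 3.14, 3.14].

INTERFACE

Orientations are given as a unit quaternion [x, y, z, w].
In Python, from bench import arm gives the robot as it stands.
- The arm moves only by the tool send_rows, never from a script. Its argument "targets" is a list of rows, each an object of numbers: "gripper": the gripper command: -1 is fully open, 1 is shut, values between are in proportion; "x", "y", "z": the shift along the tool's x, y, z in cm; "ax", "ay", "az": the turn, a rotation vector about the tool's x, y, z in degrees. A call has 1 to 5 rows; each row shifts and turns the commanded pose from where the row before left it, along the tool's axes as they then stand; what a row does not reach is not made up. A row lasts 1/12 s, in which the tool goes at most 41.7 mm and 7.16 degrees, less where a joint would pass 70% of its speed; a pose out of reach is approached as far as the arm can. A call is refused whole if a number of a shift passes 4.17 or a number of a turn 7.16, either way. A call with a gripper value outside its range is refused whole. The fingers move at their own pace and stop on an object; the grip force is fixed at half the most. Time passes only in rows, so rows that do not move let the fingers close. It gives the time, the measured TCP pose, the force, the opening and the grip force at its end, in the units of the state.
- arm.read_state(): the state, without advancing time (a new reading comes with each control period).
- arm.get_image(name): name is "side" or "top" or "wrist"; returns (picture, depth): 420x560x3 uint8, red, green, blue; 420x560 float32, mm along the optical axis (not along the pixel's ray), 0 where there is no reading.
- arm.camera_model(name): a dict with "fx", "fy", "cx", "cy" (pixels), "cam_to_world" (4x4, takes a point from camera to world coordinates). Camera axes: x right, y down, z forward; pixel columns grow to the right and rows downward; lengths in mm; the calibration is good to about 2 mm. A picture is of the moment at which its call begins: read the wrist's pose just before it. camera_model takes no time and is no camera call; for the wrist camera it gives the pose at the moment of the call.
- arm.job_done(): hands the job in; it is judged then, once.
Trained networks look in the newest picture that a camera, given by its name, has taken for a name from the list of things; names that differ only in an ending like _2 or _b are one class to them, and where a whole thing is asked for, a point or a joint stands for the part that bears it (a point fixed in the world has none). Each returns a list of dicts, best first, with "score" (0 to 1); they miss things now and then, are a little off and sometimes report something else, mostly with a low value. They report only what shows in the picture. A call takes as long as a camera call.
- arm.boxes_of(camera, thing): "rect" ([left, top, width, height] in pixels, round what is visible of it).
The state is a dict: "clock": time; "joints": joint angles; "joint_vel": joint speeds; "joint_efforts": joint torques, N m; "position": TCP position; "ee_rot": TCP orientation; "contact_force": force on the tool from outside, world axes, zero at the start; "wrist_torque": the same for the moment, N m; "gripper_width": finger opening in mm; "grasp_force": force on a finger pad.
Only numpy, scipy, OpenCV 4.12 (cv2) and the standard library are available. Lean on these libraries where they do the work, as an engineer would, in place of code of your own. Each camera call takes 0.05 s, during which the arm holds its last target. There are 200 camera calls.

TASK

Take the stirring rod from its stand and stir the beads in the white dish with it, anticlockwise as seen from above, until the orange bead has travelled once right round the dish's stem; the gripper itself must not touch the beads. Then put the rod back upright in its stand, slide the blue cover over the stem and lower it, without dropping it, until it lies flat on the dish's rim with all the beads inside. Leave the jar, bottle, petri dish and timer where they are.

Things in the scene. Friction and masses are not known exactly. Their poses are not given: they have to be found in the camera images.
- dish: white ceramic drying dish, fixed: outside diameter 140, wall 4, rim 45 high, inner floor 6 above the bench. A steel core of diameter 60, 36 high, fills its middle; the beads lie in the ring-shaped channel (radius 30 to 66) between core and wall. Origin: centre of the underside, on the stem's axis; z up; x points to a small black mark on the rim's outside, where the orange bead starts.
- stem_top (a point): top end of the upright steel stem that rises from the dish's core, on the dish's axis, 100 above the bench; the stem's diameter is 16, tapering to 9 over the last 7
- tracer_center (a point): centre of the one orange bead, a hard ball of diameter 24, 18 g. It starts in the channel about 48 from the stem's axis, by the dish's black mark; on its clockwise side (seen from above) the channel is empty for about 110 degrees; the five other beads follow on its anticlockwise side at about 50 degree steps.
- cover: blue disc cover, diameter 150, 5 thick, flat on the bench, with a white round hub on top (diameter 40, from 5 to 45 above the underside) and a hole of diameter 20 through disc and hub, which passes over the dish's stem. 80 to 170 g. Origin: centre of the underside; z up out of the hub. On the dish its underside rests on the rim, 45 above the bench; the stem stands 10 proud of the hub.
- rod: stirring rod, 185 long overall, 70 to 120 g: a straight green glass shaft of diameter 12 and length 125 with a round yellow handle of diameter 24 and length 60 on top. It stands upright in the stand, its top 195 above the bench. Grip it firmly: stirring pushes on its tip with up to about 10 N and can swing it a little in the fingers. Origin: centre of its lower tip; z along it towards the handle.
- rod_tip (a point): lower tip of the rod, on its axis (same point as the rod's origin)
- rod_grip (a point): middle of the rod's yellow handle, on its axis, 155 above its tip: the place to grip from above
- stand: grey square rod stand, fixed to the bench, 80 by 80 and 90 high, with one upright round hole of diameter 18 in the middle of its top (4 bevel at the mouth); the hole is 80 deep, so the standing rod's tip is 10 above the bench. Origin: centre of the underside, on the hole's axis; z up.
- jar: bystander: white plastic jar, diameter 68, 120 high, loose; origin centre of its underside
- reagent: bystander: amber bottle with blue cap, diameter 60, 130 high, loose; origin centre of its underside
- petri: bystander: clear shallow round dish, diameter 80, 18 high, loose; origin centre of its underside
- timer: bystander: white timer, 60 by 70, 22 high, loose; origin centre of its underside
- bead1_center (a point): centre of one of the five other beads (white), diameter 24, 18 g, in the dish's channel
- bead2_center (a point): centre of one of the five other beads (blue), diameter 24, 18 g, in the dish's channel
- bead3_center (a point): centre of one of the five other beads (white), diameter 24, 18 g, in the dish's channel
- bead4_center (a point): centre of one of the five other beads (blue), diameter 24, 18 g, in the dish's channel
- bead5_center (a point): centre of one of the five other beads (white), diameter 24, 18 g, in the dish's channel

How it is judged (in metres and radians):
On the way, in this order (a step that is already met when the one before it is completed fails the run):
1. stirred with the rod, the orange bead has come a quarter of the way round, anticlockwise (y of tracer_center in the frame of dish above 0.03 m and z of rod_tip in the frame of dish below 0.04 m and horizontal distance between rod_tip and dish below 0.066 m), for 0.05 s.
2. the orange bead has come half way round (x of tracer_center in the frame of dish below -0.03 m and z of rod_tip in the frame of dish below 0.04 m and horizontal distance between rod_tip and dish below 0.066 m), for 0.05 s.
3. the orange bead has come three quarters of the way round (y of tracer_center in the frame of dish below -0.03 m and z of rod_tip in the frame of dish below 0.04 m and horizontal distance between rod_tip and dish below 0.066 m), for 0.05 s.
4. the orange bead is back at the side where it started (x of tracer_center in the frame of dish above 0.03 m and z of rod_tip in the frame of dish below 0.04 m and horizontal distance between rod_tip and dish below 0.066 m), for 0.05 s.
At the end, for the whole second after the job is handed in: The cover is over the stem, centred within 4 mm of the dish, its underside within 3 mm of the rim's height, level within 0.04 rad and at rest; all six beads are in the dish beneath it; the rod is at rest in its stand, tip within 6 mm of the hole's bottom and axis, upright within 0.15 rad (horizontal distance between cover and dish below 0.004 m and z of cover in the frame of dish between 0.042 and 0.048 m and angle between cover's own z axis and vertical below 0.04 rad and linear speed of each of cover, rod below 0.02 m/s and horizontal distance between rod_tip and stand below 0.006 m and z of rod_tip in the frame of stand below 0.016 m and angle between rod's own z axis and vertical below 0.15 rad and z of tracer_center in the frame of dish between 0.01 and 0.045 m and horizontal distance between each of tracer_center, bead1_center, bead2_center, bead3_center, bead4_center, bead5_center and dish below 0.066 m and z of bead1_center in the frame of dish between 0.01 and 0.045 m and z of bead2_center in the frame of dish between 0.01 and 0.045 m and z of bead3_center in the frame of dish between 0.01 and 0.045 m and z of bead4_center in the frame of dish between 0.01 and 0.045 m and z of bead5_center in the frame of dish between 0.01 and 0.045 m); the robot touches nothing.
It fails at once if the gripper touches a bead (contact force between any of the fingers, the arm and tracer above 0.3 N or contact force between any of the fingers, the arm and bead1 above 0.3 N or contact force between any of the fingers, the arm and bead2 above 0.3 N or contact force between any of the fingers, the arm and bead3 above 0.3 N or contact force between any of the fingers, the arm and bead4 above 0.3 N or contact force between any of the fingers, the arm and bead5 above 0.3 N).
It fails at once if the cover is dropped (falls faster than 0.6 m/s out of the fingers) (linear speed of cover above 0.6 m/s and not (contact force between the fingers and cover above 0.1 N)).
It fails at once if a bystander (jar, bottle, petri dish or timer) is moved more than 20 mm (distance of any of jar, reagent, petri, timer from where it was at the start of the episode above 0.02 m).
It also fails if it takes over 72 s, if anything falls off the work surface, if the arm or the gripper's body presses on something with over 40 N, if the wrist force passes 120 N, or if a joint passes its speed limit or range.

## Working session

There is one attempt and no reset: what is moved stays moved. The work goes in short steps, Python scripts to look and compute and a tool call to move; the robot and the scene stay as the last step left them, time stands still between calls to the robot, and variables do not carry over. Pictures are saved under pics/ and viewed, at most 13 in all, crops included, and the job is handed in when it is done.

Besides the shell and the picture viewer there is one more tool, called after "Call:" in YAML: its name, and indented under it one key for each argument. send_rows: Moves the arm, as the interface text tells. Its arguments: {"type":"object","properties":{"targets":{"type":"array"}},"required":["targets"]}

```bash
mkdir -p pics; ls
cat > h.py <<'E'
import numpy as np, cv2
from bench import arm
def shot(n,f=None):
    m=arm.camera_model(n); p,d=arm.get_image(n)
    if f: cv2.imwrite('pics/'+f,p[:,:,::-1])
    return p,d,m
def cloud(d,m):
    v,u=np.indices(d.shape); P=np.stack([(u-m['cx'])/m['fx']*d,(v-m['cy'])/m['fy']*d,d],-1)
    T=np.array(m['cam_to_world']); W=P@T[:3,:3].T+T[:3,3]; W[d<=0]=np.nan; return W
def circ(x,y):
    s=np.linalg.lstsq(np.c_[2*x,2*y,np.ones_like(x)],x*x+y*y,rcond=None)[0]
    return s[0],s[1],np.sqrt(s[2]+s[0]**2+s[1]**2)
E
python3 - <<'E'
from h import *
np.set_printoptions(precision=1,suppress=True)
s=arm.read_state(); print(s['position'],s['ee_rot'],s['clock'])
p,d,m=shot('top','t1.png'); W=cloud(d,m); np.save('W.npy',W); np.save('p.npy',p)
print(np.array(m['cam_to_world']),m['fx'])
for n in ['dish','stem_top','tracer_center','cover','rod','rod_grip','stand','jar','reagent','petri','timer']:
    for b in arm.boxes_of('top',n)[:2]:
        l,t,w,h=b['rect']; u,v=int(l+w/2),int(t+h/2); print(n,round(b['score'],2),np.round(b['rect']),W[min(v,419),min(u,559)])
E
```

```text
pics
[247.6 573.2 230.2] [ 1.  -0.2 -0.   0. ] 0.0
[[   0.    -1.     0.   504.8]
 [  -1.    -0.     0.     1.4]
 [  -0.    -0.    -1.  1105.7]
 [   0.     0.     0.     1. ]] 452.0281934734632
dish 0.72 [370. 201.  68.  59.] [ 509.4 -276.5   56.5]
stem_top 0.69 [373. 202.  66.  59.] [ 504.9 -277.6   69.9]
tracer_center 0.38 [416. 231.  14.   8.] [ 501.4 -327.6   32.9]
cover 0.63 [162. 189.  61.  59.] [522.9 218.6  41.2]
cover 0.25 [387. 243.  12.   6.] [ 473.2 -256.    29.7]
rod 0.55 [290. 149.  12.  21.] [645.5 -17.4 196.2]
rod_grip 0.74 [289. 149.   6.  15.] [651.6 -11.1 195.4]
stand 0.57 [273. 144.  37.  42.] [639.9  -7.9 162.5]
jar 0.73 [182. 123.  41.  36.] [690.9 185.9 123.2]
jar 0.16 [372. 202.  67.  59.] [ 507.1 -275.8   67.9]
reagent 0.68 [359. 129.  27.  30.] [ 697.8 -191.2  105.2]
reagent 0.64 [383. 210.  12.  11.] [ 543.9 -247.    31.7]
petri 0.68 [252. 242.  35.  36.] [429.4  34.9   3.4]
petri 0.55 [286. 150.  12.  17.] [645.4 -11.3 195.8]
timer 0.61 [290. 245.  32.  32.] [431.4 -53.8  27.5]
```

Run:
```python
from h import *
shot('side','s1.png')
```

```text
(no output)
```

View pics/t1.png

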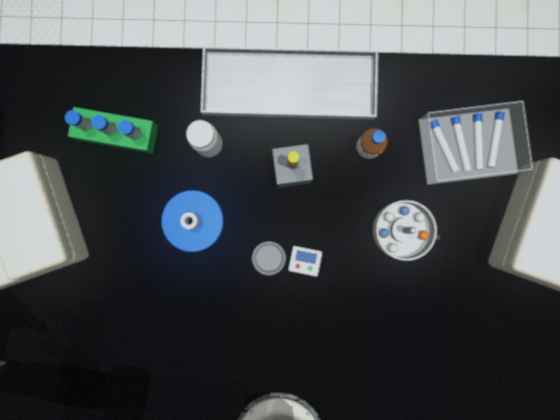

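View pics/s1.png

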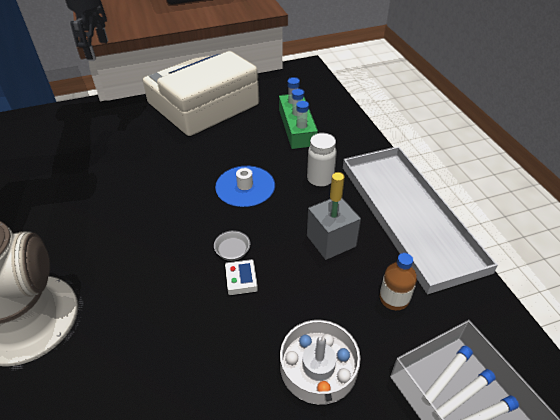

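Top view: dish at (405,230) with the orange bead at (424,235), the empty arc below it, the stand at (292,165), the rod top at (293,157) and the cover at (191,221). The side view shows the same layout, with the rod upright.

```bash
python3 - <<'E'
from h import *
from scipy.spatial.transform import Rotation as R
np.set_printoptions(precision=1,suppress=True)
W=np.load('W.npy'); p=np.load('p.npy').astype(int); hsv=cv2.cvtColor(p.astype(np.uint8),cv2.COLOR_RGB2HSV)
m=arm.camera_model('top'); T=np.array(m['cam_to_world'])
def proj(u,v,z):
    r=T[:3,:3]@np.array([(u-m['cx'])/m['fx'],(v-m['cy'])/m['fy'],1]); return (T[:3,3]+r*(z-T[2,3])/r[2])
def blob(mask,roi,z,nm):
    l,t,w,h=roi; k=np.zeros(mask.shape,bool);k[t:t+h,l:l+w]=mask[t:t+h,l:l+w]
    c=np.argwhere(k).astype(np.int32); (v,u),r=cv2.minEnclosingCircle(c); mu=c.mean(0)
    print(nm,len(c),proj(u,v,z),proj(mu[1],mu[0],z),'r',r*(T[2,3]-z)/m['fx'])
H,S,V=hsv[...,0],hsv[...,1],hsv[...,2]
ds=(H<18)&(S>150)&(V>120); blob(ds,(405,215,35,40),18,'tracer')
blob((H>18)&(H<40)&(S>120)&(V>90),(275,140,35,30),195,'rod')
blob((H>95)&(H<125)&(S>120),(150,180,90,80),5,'cover')
blob((S<80)&(V>90),(170,200,40,40),45,'hub')
blob((S<60)&(V>60),(365,195,80,72),45,'dish')
blob((H>95)&(H<125)&(S>90)&(V>70),(398,203,14,14),18,'blueA')
blob((H>95)&(H<125)&(S>90)&(V>70),(374,222,14,20),18,'blueB')
def reg(c,r,z0,z1): 
    return W[(np.hypot(W[...,0]-c[0],W[...,1]-c[1])<r)&(W[...,2]>z0)&(W[...,2]<z1)]
q=reg((645,-14),70,84,97); print('standtop',len(q),q.mean(0),(q.min(0)+q.max(0))/2,cv2.minAreaRect(q[:,:2].astype(np.float32)))
q=reg((507,-277),85,40,50); q=q[np.hypot(q[:,0]-507,q[:,1]+277)>55]; print('rim',len(q),circ(q[:,0],q[:,1]))
q=reg((645,-14),40,188,202); print('rodtop',len(q),q.mean(0))
s=arm.read_state(); print(R.from_quat(s['ee_rot']).as_matrix().round(3), s['joints'],s['gripper_width'])
print('noise',np.nanstd(W[225:245,445:470,2]),np.nanmean(W[225:245,445:470,2]))
E
python3 -c "
import cv2
a=cv2.imread('pics/t1.png'); cv2.imwrite('pics/c1.png',cv2.resize(a[190:270,360:450],None,fx=6,fy=6,interpolation=cv2.INTER_CUBIC))"
```

```text
tracer 46 [ 499.  -332.9   18. ] [ 499.  -332.6   18. ] r 9.256064789790328
rod 113 [646.9 -13.3 195. ] [647.4 -12.8 195. ] r 13.479668836922443
cover 4450 [511.6 234.9   5. ] [507.8 226.5   5. ] r 126.50979208069353
hub 246 [516.8 223.6  45. ] [517.4 224.4  45. ] r 22.447687890495995
dish 3020 [ 508.4 -284.2   45. ] [ 509.2 -282.4   45. ] r 79.41085545382369
blueA 45 [ 557.5 -286.2   18. ] [ 557.3 -286.    18. ] r 9.109722445394064
blueB 50 [ 502.1 -237.9   18. ] [ 501.8 -237.9   18. ] r 9.163057068712343
standtop 1103 [648.9 -12.6  91.4] [651.6 -11.9  90.8] ((650.9844970703125, -12.777667999267578), (80.63973236083984, 79.9948959350586), 9.284904479980469)
rim 385 (np.float64(509.87852056830354), np.float64(-283.36831589038604), np.float64(67.88935704723507))
rodtop 110 [650.3 -12.8 196.1]
[[ 0.9 -0.4 -0. ]
 [-0.4 -0.9 -0. ]
 [-0.   0.  -1. ]] [ 1.4  0.4  0.  -0.  -1.2 -0.3] 85.20076109885005
noise 2.0533906856465887 1.538985586926043
```

View pics/c1.png

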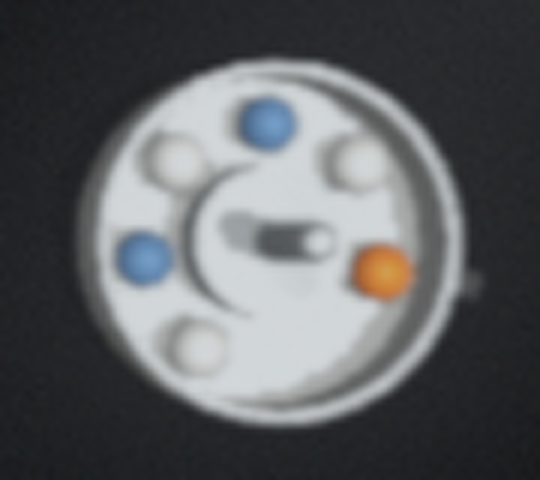

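The crop shows the orange bead on the right, with the black mark beyond it. The other five run anticlockwise, and the lower-right arc is empty. So the dish's x axis points to about -102° world, with its centre near (510,-283).

```bash
cat > go.py <<'E'
import sys; from h import *
from scipy.spatial.transform import Rotation as R
s=arm.read_state(); M=R.from_quat(s['ee_rot'])
t=np.array([float(a) for a in sys.argv[1:4]]) if len(sys.argv)>3 else np.array(s['position'])
yaw=float(sys.argv[4]) if len(sys.argv)>4 else 0
G=R.from_euler('z',yaw,degrees=True)*R.from_quat([1,0,0,0])
print('t',s['clock'],'pos',np.round(s['position'],1),'shift_tool(now) cm',np.round(M.inv().apply(t-s['position'])/10,2),
 'world d',np.round(t-s['position'],1),'turn deg',np.round(np.degrees((M.inv()*G).as_rotvec()),2),'j',np.round(s['joints'],2),'w',round(s['gripper_width'],1),'F',np.round(s['contact_force'],1),round(s['grasp_force'],1))
E
python3 go.py 649.5 -13 250
```

```text
t 0.65 pos [247.8 573.7 231.3] shift_tool(now) cm [60.14 37.93 -1.87] world d [ 401.7 -586.7   18.7] turn deg [  0.     0.   -23.36] j [ 1.42  0.38  0.01 -0.   -1.19 -0.26] w 85.2 F [-0.3 -0.1 -0.1] 0.0
```

Call:
send_rows:
  targets:
    - {"gripper":-1,"z":-1,"az":-7}
    - {"gripper":-1,"z":-1,"az":-7}
    - {"gripper":-1,"az":-7}
    - {"gripper":-1,"az":-2.36}
    - {"gripper":-1,"x":2,"y":3}

```text
$.targets[0]: bad value
```

Call:
send_rows:
  targets:
    - {"gripper":-1,"x":2,"y":3}
    - {"gripper":-1,"x":2,"y":3}
    - {"gripper":-1,"x":2,"y":3}
    - {"gripper":-1,"x":2,"y":3}
    - {"gripper":-1,"x":2,"y":3}

```text
$.targets[0]: bad value
```

Call:
send_rows:
  targets:
    - {"gripper":-1,"x":2,"y":3}
    - {"gripper":-1,"x":2,"y":3}
    - {"gripper":-1,"x":2,"y":3}
    - {"gripper":-1,"x":2,"y":3}
    - {"gripper":-1,"x":2,"y":3}

```text
$.targets[0]: bad value
```

Call:
send_rows:
  targets:
    - {"gripper":-1,"x":2,"y":3}
    - {"gripper":-1,"x":2,"y":3}
    - {"gripper":-1,"x":2,"y":3}
    - {"gripper":-1,"x":2,"y":3}
    - {"gripper":-1}

```text
$.targets[0]: bad value
```

```bash
python3 go.py 649.5 -13 250
```

```text
t 0.65 pos [247.8 573.7 231.3] shift_tool(now) cm [60.14 37.93 -1.87] world d [ 401.7 -586.7   18.7] turn deg [  0.     0.   -23.36] j [ 1.42  0.38  0.01 -0.   -1.19 -0.26] w 85.2 F [-0.3 -0.1 -0.1] 0.0
```

Call:
send_rows:
  targets:
    - {"gripper":-1,"x":0,"y":0,"z":-1,"ax":0,"ay":0,"az":-7}
    - {"gripper":-1,"x":0,"y":0,"z":-1,"ax":0,"ay":0,"az":-7}
    - {"gripper":-1,"x":0,"y":0,"z":0,"ax":0,"ay":0,"az":-7}
    - {"gripper":-1,"x":0,"y":0,"z":0,"ax":0,"ay":0,"az":-2.36}
    - {"gripper":-1,"x":2,"y":3,"z":0,"ax":0,"ay":0,"az":0}

```text
clock: 1.07
position: [266.1, 547.1, 250.6]
ee_rot: [1.0, 0.003, 0.0, -0.001]
contact_force: [1.2, 0.3, -0.9]
gripper_width: 85.2
grasp_force: 0.0
```

Call:
send_rows:
  targets:
    - {"gripper":-1,"x":2,"y":3,"z":0,"ax":0,"ay":0,"az":0}
    - {"gripper":-1,"x":2,"y":3,"z":0,"ax":0,"ay":0,"az":0}
    - {"gripper":-1,"x":2,"y":3,"z":0,"ax":0,"ay":0,"az":0}
    - {"gripper":-1,"x":2,"y":3,"z":0,"ax":0,"ay":0,"az":0}
    - {"gripper":-1,"x":2,"y":3,"z":0,"ax":0,"ay":0,"az":0}

```text
clock: 1.48
position: [368.5, 392.2, 251.6]
ee_rot: [1.0, 0.0, 0.0, -0.0]
contact_force: [0.7, 0.3, 0.2]
gripper_width: 85.5
grasp_force: 0.0
```

Call:
send_rows:
  targets:
    - {"gripper":-1,"x":2,"y":3,"z":0,"ax":0,"ay":0,"az":0}
    - {"gripper":-1,"x":2,"y":3,"z":0,"ax":0,"ay":0,"az":0}
    - {"gripper":-1,"x":2,"y":3,"z":0,"ax":0,"ay":0,"az":0}
    - {"gripper":-1,"x":2,"y":3,"z":0,"ax":0,"ay":0,"az":0}
    - {"gripper":-1,"x":2,"y":3,"z":0,"ax":0,"ay":0,"az":0}

```text
clock: 1.9
position: [468.5, 242.1, 251.7]
ee_rot: [1.0, 0.0, 0.0, -0.0]
contact_force: [0.6, 1.2, -0.7]
gripper_width: 85.4
grasp_force: 0.0
```

Call:
send_rows:
  targets:
    - {"gripper":-1,"x":2,"y":3,"z":0,"ax":0,"ay":0,"az":0}
    - {"gripper":-1,"x":2,"y":3,"z":0,"ax":0,"ay":0,"az":0}
    - {"gripper":-1,"x":2,"y":3,"z":0,"ax":0,"ay":0,"az":0}
    - {"gripper":-1,"x":2,"y":3,"z":0,"ax":0,"ay":0,"az":0}
    - {"gripper":-1,"x":0,"y":0,"z":0,"ax":0,"ay":0,"az":0}

```text
clock: 2.32
position: [550.1, 119.4, 251.1]
ee_rot: [1.0, -0.003, 0.0, 0.001]
contact_force: [-0.7, -0.1, -0.4]
gripper_width: 85.1
grasp_force: 0.0
```

```bash
python3 go.py 649.5 -13 250
```

```text
t 2.3167 pos [550.1 119.4 251.1] shift_tool(now) cm [10.02 13.18  0.13] world d [  99.4 -132.4   -1.1] turn deg [ 0.07 -0.02 -0.34] j [ 0.5   0.27 -0.12  0.   -1.19  1.06] w 85.1 F [-0.7 -0.1 -0.4] 0.0
```

Call:
send_rows:
  targets:
    - {"gripper":-1,"x":2.5,"y":3.3,"z":0,"ax":0,"ay":0,"az":0}
    - {"gripper":-1,"x":2.5,"y":3.3,"z":0,"ax":0,"ay":0,"az":0}
    - {"gripper":-1,"x":2.5,"y":3.3,"z":0,"ax":0,"ay":0,"az":0}
    - {"gripper":-1,"x":2.5,"y":3.3,"z":0,"ax":0,"ay":0,"az":0}
    - {"gripper":-1,"x":0,"y":0,"z":0,"ax":0,"ay":0,"az":0}

```text
clock: 2.73
position: [650.7, -13.5, 249.9]
ee_rot: [1.0, -0.003, -0.0, 0.001]
contact_force: [0.0, -0.0, -0.0]
gripper_width: 85.6
grasp_force: 0.0
```

```bash
python3 go.py 649.5 -13 250
python3 - <<'E'
from h import *
np.set_printoptions(precision=1,suppress=True)
p,d,m=shot('wrist','w1.png'); W=cloud(d,m); hsv=cv2.cvtColor(p,cv2.COLOR_RGB2HSV)
H,S=hsv[...,0],hsv[...,1]
k=(H>18)&(H<40)&(S>120)
q=W[k&(W[...,2]>185)&(W[...,2]<205)]; print('top',len(q),q.mean(0),circ(q[:,0],q[:,1]),(q.min(0)+q.max(0))/2)
q=W[(W[...,2]>85)&(W[...,2]<95)&(abs(W[...,0]-650)<60)]; print('stand',len(q),cv2.minAreaRect(q[:,:2].astype(np.float32)),q.mean(0))
E
```

```text
t 2.7333 pos [650.7 -13.5 249.9] shift_tool(now) cm [-0.12 -0.04 -0.01] world d [-1.2  0.5  0.1] turn deg [ 0.1   0.01 -0.35] j [ 0.23  0.42  0.11  0.   -1.26  1.34] w 85.6 F [ 0. -0. -0.] 0.0
top 1305 [652.9 -12.7 195. ] (np.float64(652.3401471036179), np.float64(-12.673412315245514), np.float64(8.560246918424841)) [651.4 -12.8 191.4]
stand 7876 ((657.27734375, -8.260452270507812), (105.23739624023438, 414.2798156738281), 0.0063413591124117374) [662.7 -15.1  90.8]
```

View pics/w1.png

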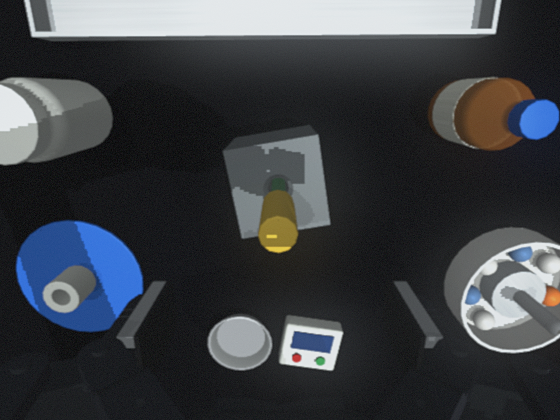

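The wrist view shows the rod handle's top centred at (278,235) between the fingers, at about (651.5,-12.7), so it lines up with the gripper.

Call:
send_rows:
  targets:
    - {"gripper":-1,"x":0.05,"y":0,"z":3,"ax":0,"ay":0,"az":-0.3}
    - {"gripper":-1,"x":0,"y":0,"z":3,"ax":0,"ay":0,"az":0}
    - {"gripper":-1,"x":0,"y":0,"z":3,"ax":0,"ay":0,"az":0}
    - {"gripper":-1,"x":0,"y":0,"z":1.4,"ax":0,"ay":0,"az":0}
    - {"gripper":-1,"x":0,"y":0,"z":0,"ax":0,"ay":0,"az":0}

```text
clock: 3.2
position: [645.2, -7.6, 143.0]
ee_rot: [1.0, 0.003, -0.004, 0.0]
contact_force: [0.1, -0.4, -0.3]
gripper_width: 85.1
grasp_force: 0.0
```

Call:
send_rows:
  targets:
    - {"gripper":1,"x":0,"y":0,"z":0,"ax":0,"ay":0,"az":0}
    - {"gripper":1,"x":0,"y":0,"z":0,"ax":0,"ay":0,"az":0}
    - {"gripper":1,"x":0,"y":0,"z":0,"ax":0,"ay":0,"az":0}
    - {"gripper":1,"x":0,"y":0,"z":0,"ax":0,"ay":0,"az":0}
    - {"gripper":1,"x":0,"y":0,"z":0,"ax":0,"ay":0,"az":0}

```text
clock: 3.62
position: [648.8, -8.1, 148.7]
ee_rot: [1.0, 0.003, 0.001, -0.0]
contact_force: [-0.4, 0.6, 1.0]
gripper_width: 25.4
grasp_force: 1.4
```

Call:
send_rows:
  targets:
    - {"gripper":1,"x":0,"y":0,"z":0,"ax":0,"ay":0,"az":0}
    - {"gripper":1,"x":0,"y":0,"z":0,"ax":0,"ay":0,"az":0}
    - {"gripper":1,"x":0,"y":0,"z":0,"ax":0,"ay":0,"az":0}

```text
clock: 3.87
position: [649.1, -8.4, 148.8]
ee_rot: [1.0, 0.003, 0.001, 0.0]
contact_force: [0.7, 0.4, 5.2]
gripper_width: 22.8
grasp_force: 58.5
```

Run:
```python
from h import *
np.set_printoptions(precision=2,suppress=True)
p,d,m=shot('side'); 
for i in range(4):
    s=arm.read_state(); print(s['clock'],np.array(s['position']),np.array(s['joints']),s['contact_force'],s['joint_vel']); shot('top')
```

```text
3.9167 [649.1   -8.42 148.84] [ 0.24  0.49 -0.04  0.   -1.04  1.34] [-0.51 -0.25  5.36] [ 0. -0.  0. -0. -0.  0.]
3.9667 [649.08  -8.41 148.81] [ 0.24  0.49 -0.04  0.   -1.04  1.34] [-0.09 -0.69  6.39] [-0. -0. -0. -0. -0.  0.]
4.0167 [649.13  -8.39 148.82] [ 0.24  0.49 -0.04  0.   -1.04  1.34] [-0.62 -0.94  6.05] [ 0. -0. -0. -0.  0. -0.]
4.0667 [649.12  -8.4  148.84] [ 0.24  0.49 -0.04  0.   -1.04  1.34] [ 0.17 -0.62  6.09] [-0. -0.  0.  0.  0. -0.]
```

Call:
send_rows:
  targets:
    - {"gripper":1,"x":0,"y":0,"z":-1.5,"ax":0,"ay":0,"az":0}
    - {"gripper":1,"x":0,"y":0,"z":-2.5,"ax":0,"ay":0,"az":0}
    - {"gripper":1,"x":0,"y":0,"z":-2.5,"ax":0,"ay":0,"az":0}
    - {"gripper":1,"x":0,"y":0,"z":-2.5,"ax":0,"ay":0,"az":0}
    - {"gripper":1,"x":0,"y":0,"z":-1.5,"ax":0,"ay":0,"az":0}

```text
clock: 4.53
position: [648.8, -8.3, 254.6]
ee_rot: [1.0, 0.003, 0.001, -0.0]
contact_force: [0.3, -0.0, -0.3]
gripper_width: 22.6
grasp_force: 58.7
```

Call:
send_rows:
  targets:
    - {"gripper":1,"x":-0.77,"y":1.23,"z":0,"ax":0,"ay":0,"az":0}
    - {"gripper":1,"x":-1.54,"y":2.46,"z":0,"ax":0,"ay":0,"az":0}
    - {"gripper":1,"x":-1.54,"y":2.46,"z":0,"ax":0,"ay":0,"az":0}
    - {"gripper":1,"x":-1.54,"y":2.46,"z":0,"ax":0,"ay":0,"az":0}
    - {"gripper":1,"x":-1.54,"y":2.46,"z":0,"ax":0,"ay":0,"az":0}

```text
clock: 4.95
position: [577.3, -120.4, 250.4]
ee_rot: [1.0, 0.002, -0.002, -0.0]
contact_force: [-0.3, -0.7, -1.3]
gripper_width: 22.8
grasp_force: 58.8
```

Call:
send_rows:
  targets:
    - {"gripper":1,"x":-1.54,"y":2.46,"z":0,"ax":0,"ay":0,"az":0}
    - {"gripper":1,"x":-1.54,"y":2.46,"z":0,"ax":0,"ay":0,"az":0}
    - {"gripper":1,"x":-1.54,"y":2.46,"z":0,"ax":0,"ay":0,"az":0}
    - {"gripper":1,"x":-1.54,"y":2.46,"z":0,"ax":0,"ay":0,"az":0}
    - {"gripper":1,"x":-1.54,"y":2.46,"z":0,"ax":0,"ay":0,"az":0}

```text
clock: 5.37
position: [500.8, -243.7, 250.5]
ee_rot: [1.0, 0.002, -0.001, -0.001]
contact_force: [1.3, 0.7, -2.0]
gripper_width: 22.5
grasp_force: 58.8
```

Call:
send_rows:
  targets:
    - {"gripper":1,"x":-1.54,"y":2.46,"z":0,"ax":0,"ay":0,"az":0}
    - {"gripper":1,"x":-1.54,"y":2.46,"z":0,"ax":0,"ay":0,"az":0}
    - {"gripper":1,"x":-0.77,"y":1.23,"z":0,"ax":0,"ay":0,"az":0}
    - {"gripper":1,"x":0,"y":0,"z":0,"ax":0,"ay":0,"az":0}
    - {"gripper":1,"x":0,"y":0,"z":0,"ax":0,"ay":0,"az":0}

```text
clock: 5.78
position: [463.5, -304.8, 250.9]
ee_rot: [1.0, 0.001, -0.001, -0.001]
contact_force: [1.5, -0.2, -1.1]
gripper_width: 22.8
grasp_force: 58.8
```

```bash
python3 - <<'E'
from h import *
p,d,m=shot('side'); cv2.imwrite('pics/s2.png',p[:,:,::-1]); shot('wrist')
E
python3 go.py 464.5 -304 152
python3 - <<'E'
from h import *
np.set_printoptions(precision=1,suppress=True)
p,d,m=shot('side'); W=cloud(d,m); hsv=cv2.cvtColor(p,cv2.COLOR_RGB2HSV);H,S,V=[hsv[...,i] for i in range(3)]
for nm,k in (('handle',(H>18)&(H<34)&(S>120)&(V>60)),('shaft',(H>45)&(H<90)&(S>60)&(V>25))):
    k=k&(np.hypot(W[...,0]-466,W[...,1]+304)<40)&(W[...,2]>100)
    q=W[k]; print(nm,len(q))
    if len(q)>10:
        for z in np.arange(110,310,15):
            a=q[(q[:,2]>z)&(q[:,2]<z+15)]
            if len(a)>3: print(z,len(a),np.median(a,0))
print(m['cam_to_world'])
E
```

```text
t 5.8833 pos [ 464.7 -304.   251.4] shift_tool(now) cm [-0.    0.01  9.94] world d [ -0.2  -0.  -99.4] turn deg [-0.06  0.07  0.29] j [-0.29  0.25 -0.13 -0.   -1.19  1.86] w 22.7 F [ 0.3  0.2 -1. ] 58.8
handle 52
245 14 [ 455.9 -307.3  254.4]
260 12 [ 456.  -307.   267.5]
275 12 [ 455.9 -306.2  280.6]
290 7 [ 452.7 -319.6  298.8]
shaft 270
110 14 [ 466.6 -311.6  121. ]
125 31 [ 465.1 -311.6  132.4]
140 37 [ 464.8 -311.6  148.6]
155 31 [ 466.5 -311.4  162.7]
170 35 [ 466.1 -311.1  176.1]
185 34 [ 465.8 -311.3  192.2]
200 45 [ 465.  -310.9  207.4]
215 42 [ 465.3 -310.4  221.3]
[[   0.9   -0.2    0.2  318.4]
 [  -0.3   -0.7    0.7 -649.4]
 [  -0.    -0.7   -0.7  823.7]
 [   0.     0.     0.     1. ]]
```

View pics/s2.png

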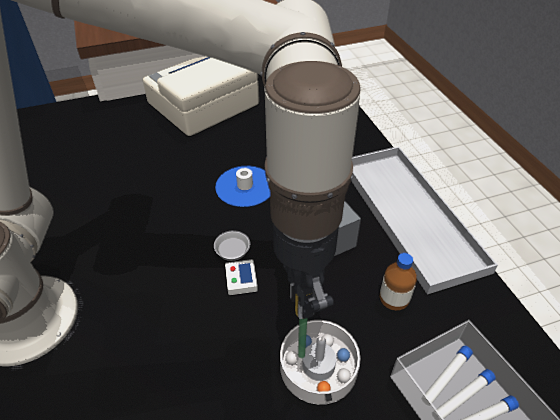

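The rod is held upright over the empty arc, with its lower end at about (303,355) in the picture. Its tip is about 3 mm from the TCP axis. I'll lower it and plan the stir.

Call:
send_rows:
  targets:
    - {"gripper":1,"x":0,"y":0,"z":2,"ax":0,"ay":0,"az":0}
    - {"gripper":1,"x":0,"y":0,"z":2.5,"ax":0,"ay":0,"az":0}
    - {"gripper":1,"x":0,"y":0,"z":2.5,"ax":0,"ay":0,"az":0}
    - {"gripper":1,"x":0,"y":0,"z":2,"ax":0,"ay":0,"az":0}
    - {"gripper":1,"x":0,"y":0,"z":0.9,"ax":0,"ay":0,"az":0}

```text
clock: 6.35
position: [463.8, -302.7, 150.1]
ee_rot: [1.0, 0.003, -0.003, -0.001]
contact_force: [0.0, 0.3, -1.5]
gripper_width: 22.7
grasp_force: 58.8
```

```bash
cat > arc.py <<'E'
import numpy as np,sys
a,b,st=map(float,sys.argv[1:4]); n=round((b-a)/st); th=np.radians(a+st*np.arange(n+1))
P=np.round(4.8*np.c_[np.cos(th),-np.sin(th)],1); D=np.diff(P,axis=0)
for i in range(0,n,5): print(int(a+st*i),[tuple(map(float,np.round(r,1))) for r in D[i:i+5]])
E
python3 arc.py 208 608 8; python3 go.py
```

```text
208 [(0.3, 0.5), (0.4, 0.5), (0.5, 0.5), (0.6, 0.4), (0.6, 0.3)]
248 [(0.6, 0.2), (0.7, 0.1), (0.7, 0.0), (0.6, -0.1), (0.7, -0.1)]
288 [(0.6, -0.3), (0.6, -0.3), (0.5, -0.4), (0.5, -0.5), (0.4, -0.6)]
328 [(0.3, -0.5), (0.2, -0.7), (0.2, -0.6), (0.0, -0.7), (0.0, -0.7)]
368 [(-0.2, -0.6), (-0.2, -0.7), (-0.3, -0.5), (-0.4, -0.6), (-0.5, -0.5)]
408 [(-0.5, -0.4), (-0.6, -0.3), (-0.6, -0.3), (-0.7, -0.1), (-0.6, -0.1)]
448 [(-0.7, 0.0), (-0.7, 0.1), (-0.6, 0.2), (-0.6, 0.3), (-0.6, 0.4)]
488 [(-0.5, 0.5), (-0.4, 0.5), (-0.3, 0.5), (-0.3, 0.7), (-0.2, 0.6)]
528 [(-0.1, 0.7), (0.0, 0.6), (0.1, 0.7), (0.2, 0.6), (0.3, 0.7)]
568 [(0.3, 0.5), (0.4, 0.5), (0.5, 0.5), (0.6, 0.4), (0.6, 0.3)]
t 6.35 pos [ 463.8 -302.7  150.1] shift_tool(now) cm [0. 0. 0.] world d [0. 0. 0.] turn deg [-0.15  0.29  0.35] j [-0.29  0.34 -0.28 -0.   -0.96  1.86] w 22.7 F [ 0.   0.3 -1.5] 58.8
```

Call:
send_rows:
  targets:
    - {"gripper":1,"x":0.3,"y":0.5,"z":0,"ax":0,"ay":0,"az":0}
    - {"gripper":1,"x":0.4,"y":0.5,"z":0,"ax":0,"ay":0,"az":0}
    - {"gripper":1,"x":0.5,"y":0.5,"z":0,"ax":0,"ay":0,"az":0}
    - {"gripper":1,"x":0.6,"y":0.4,"z":0,"ax":0,"ay":0,"az":0}
    - {"gripper":1,"x":0.6,"y":0.3,"z":0,"ax":0,"ay":0,"az":0}

```text
clock: 6.77
position: [490.6, -327.3, 154.6]
ee_rot: [1.0, 0.002, 0.001, 0.001]
contact_force: [0.8, -0.3, -1.7]
gripper_width: 22.6
grasp_force: 58.8
```

Call:
send_rows:
  targets:
    - {"gripper":1,"x":0.6,"y":0.2,"z":0,"ax":0,"ay":0,"az":0}
    - {"gripper":1,"x":0.7,"y":0.1,"z":0,"ax":0,"ay":0,"az":0}
    - {"gripper":1,"x":0.7,"y":0.0,"z":0,"ax":0,"ay":0,"az":0}
    - {"gripper":1,"x":0.6,"y":-0.1,"z":0,"ax":0,"ay":0,"az":0}
    - {"gripper":1,"x":0.7,"y":-0.1,"z":0,"ax":0,"ay":0,"az":0}

```text
clock: 7.18
position: [522.6, -326.9, 153.2]
ee_rot: [1.0, 0.003, -0.0, -0.0]
contact_force: [0.2, -0.1, -0.8]
gripper_width: 22.9
grasp_force: 58.8
```

Call:
send_rows:
  targets:
    - {"gripper":1,"x":0.6,"y":-0.3,"z":0,"ax":0,"ay":0,"az":0}
    - {"gripper":1,"x":0.6,"y":-0.3,"z":0,"ax":0,"ay":0,"az":0}
    - {"gripper":1,"x":0.5,"y":-0.4,"z":0,"ax":0,"ay":0,"az":0}
    - {"gripper":1,"x":0.5,"y":-0.5,"z":0,"ax":0,"ay":0,"az":0}
    - {"gripper":1,"x":0.4,"y":-0.6,"z":0,"ax":0,"ay":0,"az":0}

```text
clock: 7.6
position: [548.4, -305.5, 153.2]
ee_rot: [1.0, 0.003, -0.0, 0.0]
contact_force: [0.7, 0.2, -0.0]
gripper_width: 22.8
grasp_force: 58.7
```

```bash
cat > look.py <<'E'
from h import *
np.set_printoptions(precision=1,suppress=True)
p,d,m=shot('side'); W=cloud(d,m); hsv=cv2.cvtColor(p,cv2.COLOR_RGB2HSV);H,S,V=[hsv[...,i] for i in range(3)]
cv2.imwrite('pics/crop.png',cv2.resize(p[270:420,250:400,::-1],None,fx=3.5,fy=3.5,interpolation=cv2.INTER_CUBIC))
near=np.hypot(W[...,0]-510,W[...,1]+283)<75
k=(H<14)&(S>150)&(V>90)&near&(W[...,2]<45); q=W[k]
if len(q)>5: c=np.nanmedian(q,0)-[510,-283.5,0]; print('orange vis',len(q),c,'ang',np.degrees(np.arctan2(c[1],c[0]))%360)
k=(H>45)&(H<90)&(S>60)&(V>25)&(np.hypot(W[...,0]-510,W[...,1]+283)<90)&(W[...,2]>20)&(W[...,2]<200); q=W[k]
for z in range(20,200,25):
    a=q[(q[:,2]>z)&(q[:,2]<z+25)]
    if len(a)>5: print('shaft',z,len(a),np.median(a,0)+[2.2,5,0])
s=arm.read_state(); print(s['clock'],np.array(s['position']),np.array(s['contact_force']),s['gripper_width'])
E
python3 look.py
```

```text
orange vis 43 [ 56.  -17.5  24.9] ang 342.64192704676884
shaft 20 38 [ 550.7 -308.3   32.6]
shaft 45 40 [ 550.4 -308.1   57.7]
shaft 70 46 [ 550.2 -307.6   82.9]
shaft 95 51 [ 550.7 -307.   107.3]
shaft 120 18 [ 550.1 -307.   125.2]
7.65 [ 549.1 -304.5  153.2] [ 0.2  1.3 -0.4] 22.511749069892442
```

View pics/crop.png

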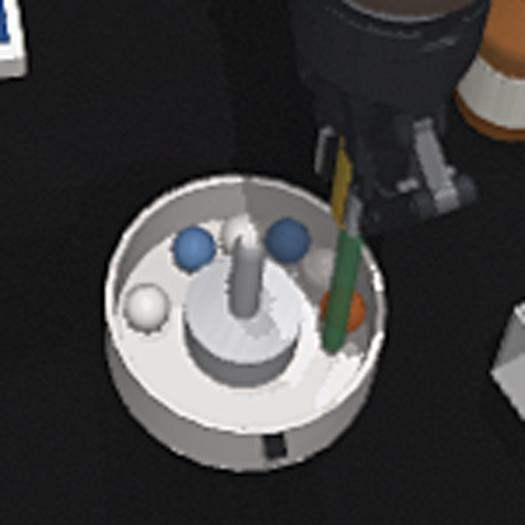

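Pushing works: the orange bead at (343,310) is ahead of the rod tip at (335,345), moving anticlockwise with a white bead next in line.

Call:
send_rows:
  targets:
    - {"gripper":1,"x":0.3,"y":-0.5,"z":0,"ax":0,"ay":0,"az":0}
    - {"gripper":1,"x":0.2,"y":-0.7,"z":0,"ax":0,"ay":0,"az":0}
    - {"gripper":1,"x":0.2,"y":-0.6,"z":0.1,"ax":0,"ay":0,"az":0}
    - {"gripper":1,"x":0,"y":-0.7,"z":0,"ax":0,"ay":0,"az":0}
    - {"gripper":1,"x":0,"y":-0.7,"z":0,"ax":0,"ay":0,"az":0}

```text
clock: 8.07
position: [554.7, -273.3, 152.2]
ee_rot: [1.0, 0.003, -0.0, -0.0]
contact_force: [-0.3, -0.1, -0.6]
gripper_width: 22.3
grasp_force: 58.7
```

Call:
send_rows:
  targets:
    - {"gripper":1,"x":-0.2,"y":-0.6,"z":0,"ax":0,"ay":0,"az":0}
    - {"gripper":1,"x":-0.2,"y":-0.7,"z":0,"ax":0,"ay":0,"az":0}
    - {"gripper":1,"x":-0.3,"y":-0.5,"z":0,"ax":0,"ay":0,"az":0}
    - {"gripper":1,"x":-0.4,"y":-0.6,"z":0,"ax":0,"ay":0,"az":0}
    - {"gripper":1,"x":-0.5,"y":-0.5,"z":0,"ax":0,"ay":0,"az":0}

```text
clock: 8.48
position: [538.4, -244.4, 152.4]
ee_rot: [1.0, 0.003, 0.0, 0.0]
contact_force: [0.3, -0.7, -0.8]
gripper_width: 23.2
grasp_force: 58.7
```

```bash
python3 look.py
```

```text
orange vis 88 [18.3 45.4 26.7] ang 68.06969278798952
shaft 20 32 [ 542.1 -247.5   33.5]
shaft 45 44 [ 541.4 -246.9   57.7]
shaft 70 47 [ 540.8 -246.6   84.3]
shaft 95 54 [ 541.  -246.2  108.1]
shaft 120 25 [ 540.1 -246.1  125.4]
8.5333 [ 537.2 -243.7  152.4] [-1.4  0.2 -1.3] 22.433660252004696
```

Call:
send_rows:
  targets:
    - {"gripper":1,"x":-0.5,"y":-0.4,"z":0,"ax":0,"ay":0,"az":0}
    - {"gripper":1,"x":-0.6,"y":-0.3,"z":0,"ax":0,"ay":0,"az":0}
    - {"gripper":1,"x":-0.6,"y":-0.3,"z":0,"ax":0,"ay":0,"az":0}
    - {"gripper":1,"x":-0.7,"y":-0.1,"z":0,"ax":0,"ay":0,"az":0}
    - {"gripper":1,"x":-0.6,"y":-0.1,"z":0,"ax":0,"ay":0,"az":0}

```text
clock: 8.95
position: [507.9, -233.1, 152.4]
ee_rot: [1.0, 0.003, 0.0, -0.0]
contact_force: [-0.2, -0.2, -1.0]
gripper_width: 22.5
grasp_force: 58.7
```

Call:
send_rows:
  targets:
    - {"gripper":1,"x":-0.7,"y":0,"z":0,"ax":0,"ay":0,"az":0}
    - {"gripper":1,"x":-0.7,"y":0.1,"z":0,"ax":0,"ay":0,"az":0}
    - {"gripper":1,"x":-0.6,"y":0.2,"z":0,"ax":0,"ay":0,"az":0}
    - {"gripper":1,"x":-0.6,"y":0.3,"z":0,"ax":0,"ay":0,"az":0}
    - {"gripper":1,"x":-0.6,"y":0.4,"z":0,"ax":0,"ay":0,"az":0}

```text
clock: 9.37
position: [476.1, -243.7, 152.4]
ee_rot: [1.0, 0.003, 0.0, -0.0]
contact_force: [1.3, -0.6, 0.2]
gripper_width: 22.8
grasp_force: 58.7
```

```bash
python3 look.py
```

```text
orange vis 117 [-46.   22.4  27.2] ang 153.99579309260275
shaft 20 34 [ 479.8 -246.7   35.5]
shaft 45 36 [ 479.7 -246.3   57.9]
shaft 70 46 [ 479.5 -246.    82.9]
shaft 95 55 [ 478.9 -245.3  108.8]
shaft 120 19 [ 480.5 -245.8  124.4]
9.4167 [ 474.8 -244.1  152.2] [-0.7  0.1 -0.6] 22.76230406043912
```

Call:
send_rows:
  targets:
    - {"gripper":1,"x":-0.5,"y":0.5,"z":0,"ax":0,"ay":0,"az":0}
    - {"gripper":1,"x":-0.4,"y":0.5,"z":0,"ax":0,"ay":0,"az":0}
    - {"gripper":1,"x":-0.3,"y":0.5,"z":0,"ax":0,"ay":0,"az":0}
    - {"gripper":1,"x":-0.3,"y":0.7,"z":0,"ax":0,"ay":0,"az":0}
    - {"gripper":1,"x":-0.2,"y":0.6,"z":0,"ax":0,"ay":0,"az":0}

```text
clock: 9.83
position: [459.5, -272.2, 152.3]
ee_rot: [1.0, 0.002, -0.0, 0.0]
contact_force: [-0.1, -0.3, -0.5]
gripper_width: 22.7
grasp_force: 58.7
```

Call:
send_rows:
  targets:
    - {"gripper":1,"x":-0.1,"y":0.7,"z":0,"ax":0,"ay":0,"az":0}
    - {"gripper":1,"x":0,"y":0.6,"z":0,"ax":0,"ay":0,"az":0}
    - {"gripper":1,"x":0.1,"y":0.7,"z":0,"ax":0,"ay":0,"az":0}
    - {"gripper":1,"x":0.2,"y":0.6,"z":0,"ax":0,"ay":0,"az":0}
    - {"gripper":1,"x":0.3,"y":0.7,"z":0,"ax":0,"ay":0,"az":0}

```text
clock: 10.25
position: [465.0, -305.0, 152.2]
ee_rot: [1.0, 0.003, -0.0, -0.0]
contact_force: [0.1, 0.1, -0.6]
gripper_width: 22.3
grasp_force: 58.6
```

Call:
send_rows:
  targets:
    - {"gripper":1,"x":0.3,"y":0.5,"z":0,"ax":0,"ay":0,"az":0}
    - {"gripper":1,"x":0.4,"y":0.5,"z":0,"ax":0,"ay":0,"az":0}
    - {"gripper":1,"x":0.5,"y":0.5,"z":0,"ax":0,"ay":0,"az":0}
    - {"gripper":1,"x":0.6,"y":0.4,"z":0,"ax":0,"ay":0,"az":0}
    - {"gripper":1,"x":0,"y":0,"z":0,"ax":0,"ay":0,"az":0}

```text
clock: 10.67
position: [484.6, -324.2, 152.2]
ee_rot: [1.0, 0.003, 0.0, 0.0]
contact_force: [-0.5, -0.6, -1.7]
gripper_width: 22.2
grasp_force: 58.6
```

```bash
python3 look.py
```

```text
orange vis 76 [ -5.8 -52.5  28.5] ang 263.7251959506202
shaft 20 36 [ 486.6 -327.    34.4]
shaft 45 40 [ 487.2 -327.    56.4]
shaft 70 49 [ 487.2 -326.2   83. ]
shaft 95 47 [ 487.7 -326.1  108.4]
shaft 120 9 [ 486.6 -325.6  121.5]
10.7167 [ 483.9 -323.8  152.1] [-0.4  0.3 -2.5] 22.815889206450226
```

View pics/crop.png

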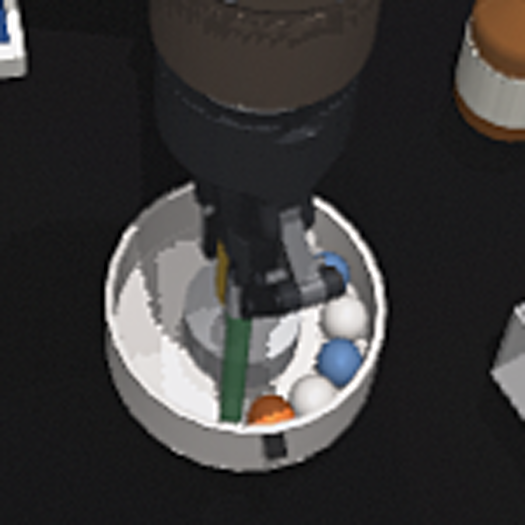

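The orange bead is back by the black mark at (272,412) after a full turn, with the rod behind it at (232,410). I'll lift out and return to the stand.

Call:
send_rows:
  targets:
    - {"gripper":1,"x":0,"y":0,"z":-1.5,"ax":0,"ay":0,"az":0}
    - {"gripper":1,"x":0,"y":0,"z":-2.5,"ax":0,"ay":0,"az":0}
    - {"gripper":1,"x":0,"y":0,"z":-2.5,"ax":0,"ay":0,"az":0}
    - {"gripper":1,"x":0,"y":0,"z":-2.5,"ax":0,"ay":0,"az":0}
    - {"gripper":1,"x":0,"y":0,"z":-1.5,"ax":0,"ay":0,"az":0}

```text
clock: 11.13
position: [483.9, -323.7, 260.6]
ee_rot: [1.0, 0.003, 0.002, 0.001]
contact_force: [0.3, -1.1, -1.9]
gripper_width: 22.5
grasp_force: 58.7
```

Call:
send_rows:
  targets:
    - {"gripper":1,"x":0.69,"y":-1.31,"z":0,"ax":0,"ay":0,"az":0}
    - {"gripper":1,"x":1.37,"y":-2.62,"z":0,"ax":0,"ay":0,"az":0}
    - {"gripper":1,"x":1.37,"y":-2.62,"z":0,"ax":0,"ay":0,"az":0}
    - {"gripper":1,"x":1.37,"y":-2.62,"z":0,"ax":0,"ay":0,"az":0}
    - {"gripper":1,"x":1.37,"y":-2.62,"z":0,"ax":0,"ay":0,"az":0}

```text
clock: 11.55
position: [544.4, -203.8, 257.6]
ee_rot: [1.0, 0.003, 0.0, -0.0]
contact_force: [1.0, 0.1, -0.5]
gripper_width: 22.8
grasp_force: 58.7
```

Call:
send_rows:
  targets:
    - {"gripper":1,"x":1.37,"y":-2.62,"z":0,"ax":0,"ay":0,"az":0}
    - {"gripper":1,"x":1.37,"y":-2.62,"z":0,"ax":0,"ay":0,"az":0}
    - {"gripper":1,"x":1.37,"y":-2.62,"z":0,"ax":0,"ay":0,"az":0}
    - {"gripper":1,"x":1.37,"y":-2.62,"z":0,"ax":0,"ay":0,"az":0}
    - {"gripper":1,"x":1.37,"y":-2.62,"z":0,"ax":0,"ay":0,"az":0}

```text
clock: 11.97
position: [612.3, -72.1, 257.5]
ee_rot: [1.0, 0.003, 0.0, -0.0]
contact_force: [0.7, -0.1, -1.6]
gripper_width: 22.9
grasp_force: 58.7
```

Call:
send_rows:
  targets:
    - {"gripper":1,"x":1.37,"y":-2.62,"z":0,"ax":0,"ay":0,"az":0}
    - {"gripper":1,"x":1.37,"y":-2.62,"z":0,"ax":0,"ay":0,"az":0}
    - {"gripper":1,"x":0.69,"y":-1.31,"z":0,"ax":0,"ay":0,"az":0}
    - {"gripper":1,"x":0,"y":0,"z":0,"ax":0,"ay":0,"az":0}
    - {"gripper":1,"x":0,"y":0,"z":0,"ax":0,"ay":0,"az":0}

```text
clock: 12.38
position: [645.8, -7.4, 256.9]
ee_rot: [1.0, 0.003, -0.001, 0.0]
contact_force: [0.0, -0.7, -0.9]
gripper_width: 22.8
grasp_force: 58.7
```

```bash
python3 - <<'E'
from h import *
np.set_printoptions(precision=1,suppress=True)
p,d,m=shot('side','s3.png');p,d,m=shot('side'); W=cloud(d,m); hsv=cv2.cvtColor(p,cv2.COLOR_RGB2HSV);H,S,V=[hsv[...,i] for i in range(3)]
k=(H>45)&(H<90)&(S>60)&(V>25)&(np.hypot(W[...,0]-650,W[...,1]+11)<40); q=W[k]
for z in range(90,240,25):
    a=q[(q[:,2]>z)&(q[:,2]<z+25)]
    if len(a)>5: print('shaft',z,len(a),np.median(a,0)+[2.2,5,0],a[:,2].min())
q=W[(np.hypot(W[...,0]-650,W[...,1]+13)<62)&(W[...,2]>85)&(W[...,2]<96)]; print('stand',len(q),cv2.minAreaRect(q[:,:2].astype(np.float32)),np.median(q[:,2]))
cv2.imwrite('pics/s3.png',cv2.resize(p[120:270,260:410,::-1],None,fx=3.5,fy=3.5,interpolation=cv2.INTER_CUBIC))
E
python3 go.py 649 -9.5 149
```

```text
shaft 115 34 [648.3 -10.9 132.2] 120.95119231836554
shaft 140 54 [647.8 -10.4 154.1] 140.14429494164222
shaft 165 51 [648.1 -10.  175.6] 165.14014407301113
shaft 190 51 [649.   -9.9 201.3] 190.0126922984582
shaft 215 51 [648.8  -9.5 226.3] 215.22362511753636
stand 1036 ((651.6719970703125, -14.501136779785156), (82.30973052978516, 83.31315612792969), 9.486968040466309) 90.31082055097659
t 12.4833 pos [645.5  -8.8 257.3] shift_tool(now) cm [ 0.36  0.07 10.83] world d [   3.5   -0.7 -108.3] turn deg [0.01 0.03 0.27] j [ 0.24  0.41  0.1   0.   -1.27  1.34] w 22.2 F [-0.2  0.3 -0.3] 58.7
```

View pics/s3.png

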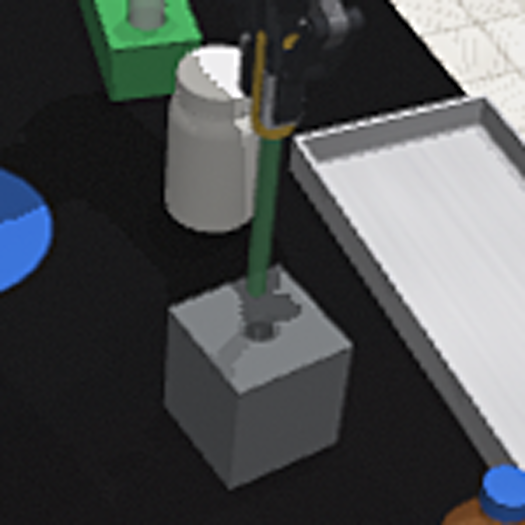

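The crop shows the rod's lower end at (258,290) above the stand's hole at (260,328). I'll shift +3.5 mm in x and -2 mm in y, then lower.

Call:
send_rows:
  targets:
    - {"gripper":1,"x":0.35,"y":0.2,"z":0,"ax":0,"ay":0,"az":-0.27}
    - {"gripper":1,"x":0,"y":0,"z":1,"ax":0,"ay":0,"az":0}
    - {"gripper":1,"x":0,"y":0,"z":1,"ax":0,"ay":0,"az":0}
    - {"gripper":1,"x":0,"y":0,"z":1,"ax":0,"ay":0,"az":0}
    - {"gripper":1,"x":0,"y":0,"z":1,"ax":0,"ay":0,"az":0}

```text
clock: 12.9
position: [648.8, -10.6, 215.5]
ee_rot: [1.0, 0.005, -0.001, 0.0]
contact_force: [-0.2, 0.2, -0.9]
gripper_width: 23.1
grasp_force: 58.7
```

Call:
send_rows:
  targets:
    - {"gripper":1,"x":0,"y":0,"z":1,"ax":0,"ay":0,"az":0}
    - {"gripper":1,"x":0,"y":0,"z":0,"ax":0,"ay":0,"az":0}
    - {"gripper":1,"x":0,"y":0,"z":0,"ax":0,"ay":0,"az":0}

```text
clock: 13.15
position: [649.1, -10.2, 206.2]
ee_rot: [1.0, 0.005, -0.001, 0.0]
contact_force: [0.1, 0.1, -0.3]
gripper_width: 22.5
grasp_force: 58.7
```

Call:
send_rows:
  targets:
    - {"gripper":1,"x":0,"y":0,"z":1.2,"ax":0,"ay":0,"az":0}
    - {"gripper":1,"x":0,"y":0,"z":1.2,"ax":0,"ay":0,"az":0}
    - {"gripper":1,"x":0,"y":0,"z":1.2,"ax":0,"ay":0,"az":0}
    - {"gripper":1,"x":0,"y":0,"z":1.2,"ax":0,"ay":0,"az":0}
    - {"gripper":1,"x":0,"y":0,"z":0.4,"ax":0,"ay":0,"az":0}

```text
clock: 13.57
position: [648.9, -10.0, 154.0]
ee_rot: [1.0, 0.005, -0.001, 0.0]
contact_force: [-0.7, 0.3, -1.5]
gripper_width: 22.6
grasp_force: 58.7
```

Call:
send_rows:
  targets:
    - {"gripper":1,"x":0,"y":0,"z":0.3,"ax":0,"ay":0,"az":0}
    - {"gripper":1,"x":0,"y":0,"z":0,"ax":0,"ay":0,"az":0}

```text
clock: 13.73
position: [649.7, -10.1, 152.4]
ee_rot: [1.0, 0.005, 0.0, 0.0]
contact_force: [-0.6, -0.3, -1.2]
gripper_width: 22.5
grasp_force: 58.7
```

Call:
send_rows:
  targets:
    - {"gripper":1,"x":0,"y":0,"z":0.25,"ax":0,"ay":0,"az":0}
    - {"gripper":1,"x":0,"y":0,"z":0,"ax":0,"ay":0,"az":0}
    - {"gripper":1,"x":0,"y":0,"z":0,"ax":0,"ay":0,"az":0}

```text
clock: 13.98
position: [649.8, -10.0, 150.4]
ee_rot: [1.0, 0.005, 0.001, -0.0]
contact_force: [-0.6, 0.2, -1.1]
gripper_width: 22.8
grasp_force: 58.7
```

Call:
send_rows:
  targets:
    - {"gripper":0.2,"x":0,"y":0,"z":0,"ax":0,"ay":0,"az":0}
    - {"gripper":-0.2,"x":0,"y":0,"z":0,"ax":0,"ay":0,"az":0}
    - {"gripper":-1,"x":0,"y":0,"z":0,"ax":0,"ay":0,"az":0}
    - {"gripper":-1,"x":0,"y":0,"z":0,"ax":0,"ay":0,"az":0}
    - {"gripper":-1,"x":0,"y":0,"z":0,"ax":0,"ay":0,"az":0}

```text
clock: 14.4
position: [649.6, -10.1, 150.0]
ee_rot: [1.0, 0.005, 0.0, -0.0]
contact_force: [-0.5, 0.1, 0.8]
gripper_width: 80.6
grasp_force: 0.0
```

Call:
send_rows:
  targets:
    - {"gripper":-1,"x":0,"y":0,"z":0,"ax":0,"ay":0,"az":0}
    - {"gripper":-1,"x":0,"y":0,"z":-2,"ax":0,"ay":0,"az":0}
    - {"gripper":-1,"x":0,"y":0,"z":-3.5,"ax":0,"ay":0,"az":0}
    - {"gripper":-1,"x":0,"y":0,"z":-3.5,"ax":0,"ay":0,"az":0}
    - {"gripper":-1,"x":0,"y":0,"z":-1.5,"ax":0,"ay":0,"az":0}

```text
clock: 14.82
position: [651.4, -10.3, 260.5]
ee_rot: [1.0, 0.005, 0.004, 0.0]
contact_force: [0.5, -0.7, 1.3]
gripper_width: 85.3
grasp_force: 0.0
```

```bash
python3 - <<'E'
from h import *
np.set_printoptions(precision=1,suppress=True)
p,d,m=shot('side'); p,d,m=shot('side'); W=cloud(d,m); hsv=cv2.cvtColor(p,cv2.COLOR_RGB2HSV);H,S,V=[hsv[...,i] for i in range(3)]
k=((H>18)&(H<34)&(S>120)|(H>45)&(H<90)&(S>60))&(V>25)&(np.hypot(W[...,0]-650,W[...,1]+11)<40); q=W[k]
for z in range(90,215,15):
    a=q[(q[:,2]>z)&(q[:,2]<z+15)]
    if len(a)>5: print('rod',z,len(a),np.median(a,0),a[:,2].max())
# hub
a=W[(np.hypot(W[...,0]-518,W[...,1]-224)<26)&(W[...,2]>41)&(W[...,2]<50)]; print('hub side',len(a),cv2.minEnclosingCircle(a[:,:2].astype(np.float32)))
W=np.load('W.npy'); a=W[(np.hypot(W[...,0]-518,W[...,1]-224)<26)&(W[...,2]>41)&(W[...,2]<50)]; print('hub top',len(a),cv2.minEnclosingCircle(a[:,:2].astype(np.float32)))
a=W[(np.hypot(W[...,0]-518,W[...,1]-224)<90)&(W[...,2]>41)]
E
python3 go.py 517.5 224 160
```

```text
rod 90 26 [648.8 -16.2  99.2] 104.90937413606048
rod 105 22 [650.1 -15.8 112.6] 119.44124726873133
rod 120 20 [649.8 -16.1 124.5] 128.69854039107838
rod 135 56 [646.4 -20.2 144.6] 149.961662337735
rod 150 62 [646.9 -21.  158.7] 164.98431764211546
rod 165 68 [646.  -20.2 173.1] 179.97911593420167
rod 180 89 [649.6 -19.  190.7] 194.9873968773178
rod 195 46 [649.3 -12.7 195.9] 197.9676978382929
hub side 128 ((516.9178466796875, 225.3172607421875), 22.32669448852539)
hub top 165 ((517.6954956054688, 226.69708251953125), 20.12996482849121)
t 14.9167 pos [651.4 -10.  259.6] shift_tool(now) cm [-13.24 -23.53   9.87] world d [-133.9  234.   -99.6] turn deg [-0.05 -0.51  0.58] j [ 0.23  0.41  0.12  0.   -1.27  1.35] w 85.4 F [0.2 0.2 0.4] 0.0
```

The rod stands upright in the stand, top at about 196. Now the cover.

Call:
send_rows:
  targets:
    - {"gripper":-1,"x":-1.32,"y":-2.36,"z":0,"ax":0,"ay":0,"az":0}
    - {"gripper":-1,"x":-1.32,"y":-2.36,"z":0,"ax":0,"ay":0,"az":0}
    - {"gripper":-1,"x":-1.32,"y":-2.36,"z":0,"ax":0,"ay":0,"az":0}
    - {"gripper":-1,"x":-1.32,"y":-2.36,"z":0,"ax":0,"ay":0,"az":0}
    - {"gripper":-1,"x":-1.32,"y":-2.36,"z":0,"ax":0,"ay":0,"az":0}

```text
clock: 15.33
position: [581.0, 108.0, 253.5]
ee_rot: [1.0, 0.005, -0.001, 0.0]
contact_force: [0.0, -0.4, -0.0]
gripper_width: 85.4
grasp_force: 0.0
```

Call:
send_rows:
  targets:
    - {"gripper":-1,"x":-1.32,"y":-2.36,"z":0,"ax":0,"ay":0,"az":0}
    - {"gripper":-1,"x":-1.32,"y":-2.36,"z":0,"ax":0,"ay":0,"az":0}
    - {"gripper":-1,"x":-1.32,"y":-2.36,"z":2,"ax":0,"ay":0,"az":0}
    - {"gripper":-1,"x":-1.32,"y":-2.36,"z":3,"ax":0,"ay":0,"az":0}
    - {"gripper":-1,"x":-1.32,"y":-2.36,"z":3,"ax":0,"ay":0,"az":0}

```text
clock: 15.75
position: [514.2, 225.6, 173.9]
ee_rot: [1.0, 0.005, 0.0, -0.001]
contact_force: [0.4, 1.1, 0.1]
gripper_width: 85.5
grasp_force: 0.0
```

Call:
send_rows:
  targets:
    - {"gripper":-1,"x":0,"y":0,"z":2,"ax":0,"ay":0,"az":0}
    - {"gripper":-1,"x":0,"y":0,"z":0,"ax":0,"ay":0,"az":0}
    - {"gripper":-1,"x":0,"y":0,"z":0,"ax":0,"ay":0,"az":0}
    - {"gripper":-1,"x":0,"y":0,"z":0,"ax":0,"ay":0,"az":0}

```text
clock: 16.08
position: [516.1, 224.6, 155.8]
ee_rot: [1.0, 0.005, 0.001, -0.0]
contact_force: [0.2, -0.3, 0.4]
gripper_width: 85.4
grasp_force: 0.0
```

```bash
python3 go.py 517.3 225.5 12
python3 - <<'E'
from h import *
np.set_printoptions(precision=1,suppress=True)
p,d,m=shot('wrist','w2.png'); W=cloud(d,m)
for lo,hi,r in ((41,49,26),):
    a=W[(np.hypot(W[...,0]-518,W[...,1]-224)<r)&(W[...,2]>lo)&(W[...,2]<hi)]; print(len(a),a.mean(0) if len(a) else 0, cv2.minEnclosingCircle(a[:,:2].astype(np.float32)) if len(a) else 0)
hsv=cv2.cvtColor(p,cv2.COLOR_RGB2HSV); k=(hsv[...,0]>95)&(hsv[...,0]<125)&(hsv[...,1]>120)
a=W[k&(W[...,2]<14)&(np.hypot(W[...,0]-518,W[...,1]-224)<85)]; print(len(a),cv2.minEnclosingCircle(a[:,:2].astype(np.float32)),np.median(a[:,2]))
E
```

```text
t 16.0833 pos [516.1 224.6 155.8] shift_tool(now) cm [ 0.1  -0.09 14.38] world d [   1.2    0.9 -143.8] turn deg [-0.02 -0.09  0.55] j [ 0.7   0.35 -0.26  0.   -0.97  0.88] w 85.4 F [ 0.2 -0.3  0.4] 0.0
1694 [518.8 226.8  45.6] ((517.986328125, 226.83668518066406), 19.83306884765625)
20425 ((518.0013427734375, 223.99732971191406), 84.99549865722656) 5.498034176857345
```

View pics/w2.png

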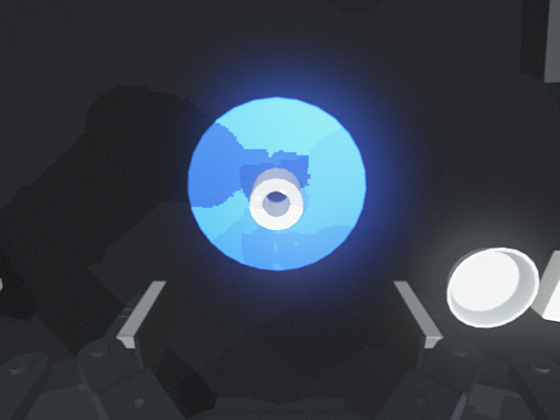

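The wrist view shows the cover centred between the fingers, hub at (276,204), at about (518.3,226.8).

Call:
send_rows:
  targets:
    - {"gripper":-1,"x":0.2,"y":-0.2,"z":3.5,"ax":0,"ay":0,"az":0.5}
    - {"gripper":-1,"x":0,"y":0,"z":3.5,"ax":0,"ay":0,"az":0}
    - {"gripper":-1,"x":0,"y":0,"z":3.5,"ax":0,"ay":0,"az":0}
    - {"gripper":-1,"x":0,"y":0,"z":2.5,"ax":0,"ay":0,"az":0}
    - {"gripper":-1,"x":0,"y":0,"z":1.2,"ax":0,"ay":0,"az":0}

```text
clock: 16.55
position: [516.8, 225.2, 10.8]
ee_rot: [1.0, -0.0, -0.001, 0.001]
contact_force: [0.4, -1.3, 0.1]
gripper_width: 85.4
grasp_force: 0.0
```

Call:
send_rows:
  targets:
    - {"gripper":-1,"x":0,"y":0,"z":0,"ax":0,"ay":0,"az":0}
    - {"gripper":-1,"x":0,"y":0,"z":0,"ax":0,"ay":0,"az":0}
    - {"gripper":-1,"x":0,"y":0,"z":0,"ax":0,"ay":0,"az":0}

```text
clock: 16.8
position: [518.9, 227.3, 14.8]
ee_rot: [1.0, 0.0, 0.002, -0.001]
contact_force: [0.4, -0.4, -0.5]
gripper_width: 85.8
grasp_force: 0.0
```

Call:
send_rows:
  targets:
    - {"gripper":1,"x":0,"y":0,"z":0,"ax":0,"ay":0,"az":0}
    - {"gripper":1,"x":0,"y":0,"z":0,"ax":0,"ay":0,"az":0}
    - {"gripper":1,"x":0,"y":0,"z":0,"ax":0,"ay":0,"az":0}
    - {"gripper":1,"x":0,"y":0,"z":0,"ax":0,"ay":0,"az":0}
    - {"gripper":1,"x":0,"y":0,"z":0,"ax":0,"ay":0,"az":0}

```text
clock: 17.22
position: [517.7, 227.1, 14.0]
ee_rot: [1.0, 0.001, 0.001, -0.0]
contact_force: [-0.8, 0.2, 4.7]
gripper_width: 38.4
grasp_force: 60.3
```

Call:
send_rows:
  targets:
    - {"gripper":1,"x":0,"y":0,"z":0,"ax":0,"ay":0,"az":0}
    - {"gripper":1,"x":0,"y":0,"z":0,"ax":0,"ay":0,"az":0}
    - {"gripper":1,"x":0,"y":0,"z":0,"ax":0,"ay":0,"az":0}

```text
clock: 17.47
position: [517.7, 227.1, 14.0]
ee_rot: [1.0, 0.001, 0.001, -0.0]
contact_force: [-1.5, 1.0, 5.4]
gripper_width: 38.6
grasp_force: 60.4
```

Call:
send_rows:
  targets:
    - {"gripper":1,"x":0,"y":0,"z":-1,"ax":0,"ay":0,"az":0}
    - {"gripper":1,"x":0,"y":0,"z":-3,"ax":0,"ay":0,"az":0}
    - {"gripper":1,"x":0,"y":0,"z":-3.5,"ax":0,"ay":0,"az":0}
    - {"gripper":1,"x":0,"y":0,"z":-3.5,"ax":0,"ay":0,"az":0}
    - {"gripper":1,"x":0,"y":0,"z":-2.5,"ax":0,"ay":0,"az":0}

```text
clock: 17.88
position: [517.8, 226.9, 151.3]
ee_rot: [1.0, 0.001, 0.001, -0.001]
contact_force: [0.7, 0.6, -1.4]
gripper_width: 38.5
grasp_force: 60.4
```

Call:
send_rows:
  targets:
    - {"gripper":1,"x":0,"y":1.5,"z":0,"ax":0,"ay":0,"az":0}
    - {"gripper":1,"x":-0.1,"y":3,"z":0,"ax":0,"ay":0,"az":0}
    - {"gripper":1,"x":-0.1,"y":3,"z":0,"ax":0,"ay":0,"az":0}
    - {"gripper":1,"x":-0.1,"y":3,"z":0,"ax":0,"ay":0,"az":0}
    - {"gripper":1,"x":-0.1,"y":3,"z":0,"ax":0,"ay":0,"az":0}

```text
clock: 18.3
position: [512.4, 90.1, 147.6]
ee_rot: [1.0, 0.001, -0.0, 0.0]
contact_force: [1.2, 0.5, -1.2]
gripper_width: 38.6
grasp_force: 60.4
```

Call:
send_rows:
  targets:
    - {"gripper":1,"x":-0.1,"y":3,"z":0,"ax":0,"ay":0,"az":0}
    - {"gripper":1,"x":-0.1,"y":3,"z":0,"ax":0,"ay":0,"az":0}
    - {"gripper":1,"x":-0.1,"y":3,"z":0,"ax":0,"ay":0,"az":0}
    - {"gripper":1,"x":-0.1,"y":3,"z":0,"ax":0,"ay":0,"az":0}
    - {"gripper":1,"x":0,"y":3,"z":0,"ax":0,"ay":0,"az":0}

```text
clock: 18.72
position: [508.3, -60.0, 147.7]
ee_rot: [1.0, 0.001, -0.001, -0.0]
contact_force: [1.4, -0.3, -0.6]
gripper_width: 38.4
grasp_force: 60.4
```

Call:
send_rows:
  targets:
    - {"gripper":1,"x":0,"y":3,"z":0,"ax":0,"ay":0,"az":0}
    - {"gripper":1,"x":0,"y":3,"z":0,"ax":0,"ay":0,"az":0}
    - {"gripper":1,"x":0,"y":3,"z":0,"ax":0,"ay":0,"az":0}
    - {"gripper":1,"x":0,"y":3,"z":0,"ax":0,"ay":0,"az":0}
    - {"gripper":1,"x":0,"y":3,"z":0,"ax":0,"ay":0,"az":0}

```text
clock: 19.13
position: [508.6, -209.8, 147.5]
ee_rot: [1.0, 0.0, -0.001, -0.0]
contact_force: [0.9, -0.6, -0.9]
gripper_width: 38.3
grasp_force: 60.4
```

Call:
send_rows:
  targets:
    - {"gripper":1,"x":0,"y":3,"z":0,"ax":0,"ay":0,"az":0}
    - {"gripper":1,"x":0,"y":1.5,"z":0,"ax":0,"ay":0,"az":0}
    - {"gripper":1,"x":0,"y":1,"z":0,"ax":0,"ay":0,"az":0}
    - {"gripper":1,"x":0,"y":0.5,"z":0,"ax":0,"ay":0,"az":0}
    - {"gripper":1,"x":0,"y":0,"z":0,"ax":0,"ay":0,"az":0}

```text
clock: 19.55
position: [509.3, -268.8, 147.5]
ee_rot: [1.0, 0.0, -0.0, -0.0]
contact_force: [-0.1, -0.6, -0.4]
gripper_width: 38.6
grasp_force: 60.5
```

```bash
python3 - <<'E'
from h import *
np.set_printoptions(precision=1,suppress=True)
p,d,m=shot('side'); p,d,m=shot('side'); W=cloud(d,m); cv2.imwrite('pics/s4.png',cv2.resize(p[200:420,200:440,::-1],None,fx=2.5,fy=2.5,interpolation=cv2.INTER_CUBIC))
hsv=cv2.cvtColor(p,cv2.COLOR_RGB2HSV); H,S,V=[hsv[...,i] for i in range(3)]
k=(H>95)&(H<125)&(S>120)&(np.hypot(W[...,0]-510,W[...,1]+283)<95)&(W[...,2]>110); q=W[k]; print('cover',len(q),q.min(0),q.max(0),np.median(q,0))
e=q[np.hypot(q[:,0]-510,q[:,1]+283)>67]; print(cv2.minEnclosingCircle(q[:,:2].astype(np.float32)))
A=np.c_[q[:,0]-510,q[:,1]+283,np.ones(len(q))]; print('plane',np.linalg.lstsq(A,q[:,2],rcond=None)[0].round(4))
q=W[(np.hypot(W[...,0]-510,W[...,1]+283)<75)&(W[...,2]>41)&(W[...,2]<49)]; q=q[np.hypot(q[:,0]-510,q[:,1]+283)>60]; print('rim',len(q),circ(q[:,0],q[:,1]))
E
python3 go.py 509.4 -283.5 149
```

```text
cover 4211 [ 435.3 -345.   134.1] [ 584.1 -193.9  260.2] [ 492.8 -290.3  139.3]
((510.19696044921875, -269.4754943847656), 75.5656509399414)
plane [ -0.   -0.  139.6]
rim 402 (np.float64(510.0298327740194), np.float64(-285.86160879324984), np.float64(67.47822732616574))
t 19.65 pos [ 509.5 -267.7  147.7] shift_tool(now) cm [-0.02  1.58 -0.13] world d [ -0.1 -15.8   1.3] turn deg [-0.02  0.02  0.1 ] j [-0.2   0.37 -0.23 -0.   -0.96  1.78] w 38.9 F [ 0.7 -0.4 -0.7] 60.5
```

View pics/s4.png

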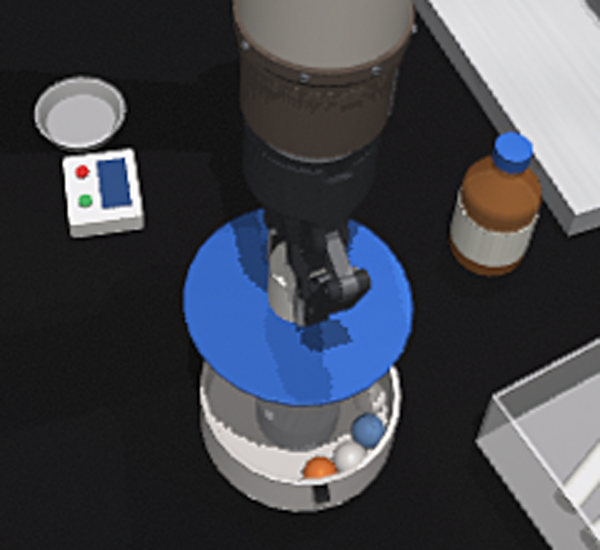

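The cover is level, at about (297,305) in the crop, and still 16 mm short of the dish in y; the beads are all low in the channel. I'll move over and lower gradually.

Call:
send_rows:
  targets:
    - {"gripper":1,"x":0,"y":1,"z":0,"ax":0,"ay":0,"az":0}
    - {"gripper":1,"x":0,"y":0.6,"z":0,"ax":0,"ay":0,"az":0}
    - {"gripper":1,"x":0,"y":0,"z":1,"ax":0,"ay":0,"az":0}
    - {"gripper":1,"x":0,"y":0,"z":1,"ax":0,"ay":0,"az":0}
    - {"gripper":1,"x":0,"y":0,"z":0.8,"ax":0,"ay":0,"az":0}

```text
clock: 20.07
position: [509.0, -283.9, 118.0]
ee_rot: [1.0, 0.0, -0.001, -0.0]
contact_force: [0.1, -0.2, -1.2]
gripper_width: 38.7
grasp_force: 60.5
```

Call:
send_rows:
  targets:
    - {"gripper":1,"x":0,"y":0,"z":0.5,"ax":0,"ay":0,"az":0}
    - {"gripper":1,"x":0,"y":0,"z":0.5,"ax":0,"ay":0,"az":0}
    - {"gripper":1,"x":0,"y":0,"z":0.3,"ax":0,"ay":0,"az":0}
    - {"gripper":1,"x":0,"y":0,"z":0.2,"ax":0,"ay":0,"az":0}
    - {"gripper":1,"x":0,"y":0,"z":0,"ax":0,"ay":0,"az":0}

```text
clock: 20.48
position: [509.6, -284.3, 104.4]
ee_rot: [1.0, 0.001, -0.0, -0.0]
contact_force: [0.7, -0.0, -1.0]
gripper_width: 38.6
grasp_force: 60.5
```

Call:
send_rows:
  targets:
    - {"gripper":1,"x":0,"y":0,"z":0.6,"ax":0,"ay":0,"az":0}
    - {"gripper":1,"x":0,"y":0,"z":0.8,"ax":0,"ay":0,"az":0}
    - {"gripper":1,"x":0,"y":0,"z":0.8,"ax":0,"ay":0,"az":0}
    - {"gripper":1,"x":0,"y":0,"z":0.5,"ax":0,"ay":0,"az":0}
    - {"gripper":1,"x":0,"y":0,"z":0,"ax":0,"ay":0,"az":0}

```text
clock: 20.9
position: [508.6, -284.0, 76.0]
ee_rot: [1.0, 0.0, -0.002, -0.001]
contact_force: [-0.1, 0.3, -0.8]
gripper_width: 38.6
grasp_force: 60.5
```

Call:
send_rows:
  targets:
    - {"gripper":1,"x":0,"y":0,"z":0.5,"ax":0,"ay":0,"az":0}
    - {"gripper":1,"x":0,"y":0,"z":0.5,"ax":0,"ay":0,"az":0}
    - {"gripper":1,"x":0,"y":0,"z":0.4,"ax":0,"ay":0,"az":0}
    - {"gripper":1,"x":0,"y":0,"z":0.2,"ax":0,"ay":0,"az":0}
    - {"gripper":1,"x":0,"y":0,"z":0,"ax":0,"ay":0,"az":0}

```text
clock: 21.32
position: [509.4, -284.3, 61.2]
ee_rot: [1.0, 0.001, -0.001, -0.0]
contact_force: [-0.5, 0.4, -0.8]
gripper_width: 38.8
grasp_force: 60.5
```

Underside is about 2 mm above the rim. I'll lower in small steps until contact.

Call:
send_rows:
  targets:
    - {"gripper":1,"x":0,"y":0,"z":0.1,"ax":0,"ay":0,"az":0}
    - {"gripper":1,"x":0,"y":0,"z":0.1,"ax":0,"ay":0,"az":0}
    - {"gripper":1,"x":0,"y":0,"z":0,"ax":0,"ay":0,"az":0}
    - {"gripper":1,"x":0,"y":0,"z":0,"ax":0,"ay":0,"az":0}

```text
clock: 21.65
position: [509.8, -284.4, 59.9]
ee_rot: [1.0, 0.001, 0.0, 0.0]
contact_force: [0.3, 0.0, -1.0]
gripper_width: 38.4
grasp_force: 60.5
```

Run:
```python
from h import *
np.set_printoptions(precision=4,suppress=True)
p,d,m=shot('side'); W=cloud(d,m)
hsv=cv2.cvtColor(p,cv2.COLOR_RGB2HSV); H,S,V=[hsv[...,i] for i in range(3)]
k=(H>95)&(H<125)&(S>120)&(np.hypot(W[...,0]-510,W[...,1]+283)<95)&(W[...,2]>30)&(W[...,2]<90); q=W[k]; print('cover',len(q),np.median(q,0),cv2.minEnclosingCircle(q[:,:2].astype(np.float32)))
A=np.c_[q[:,0]-510,q[:,1]+283,np.ones(len(q))]; print('plane',np.linalg.lstsq(A,q[:,2],rcond=None)[0])
s=arm.read_state(); print(s['position'],s['contact_force'])
```

```text
cover 3810 [ 492.2159 -305.5426   51.6066] ((510.37799072265625, -285.81964111328125), 75.17650604248047)
plane [-0.0018 -0.0017 51.5741]
[ 509.8299 -284.4114   59.9901] [-0.0218 -0.3814 -0.206 ]
```

Call:
send_rows:
  targets:
    - {"gripper":1,"x":0,"y":0,"z":0.1,"ax":0,"ay":0,"az":0}
    - {"gripper":1,"x":0,"y":0,"z":0,"ax":0,"ay":0,"az":0}
    - {"gripper":1,"x":0,"y":0,"z":0,"ax":0,"ay":0,"az":0}

```text
clock: 21.95
position: [510.0, -284.5, 59.0]
ee_rot: [1.0, 0.001, 0.0, 0.0]
contact_force: [1.0, 0.2, 0.6]
gripper_width: 38.2
grasp_force: 60.6
```

Call:
send_rows:
  targets:
    - {"gripper":1,"x":0,"y":0,"z":0.05,"ax":0,"ay":0,"az":0}
    - {"gripper":1,"x":0,"y":0,"z":0,"ax":0,"ay":0,"az":0}
    - {"gripper":1,"x":0,"y":0,"z":0,"ax":0,"ay":0,"az":0}

```text
clock: 22.2
position: [510.0, -284.5, 59.0]
ee_rot: [1.0, 0.001, 0.0, 0.0]
contact_force: [-1.7, 0.4, 5.6]
gripper_width: 38.5
grasp_force: 60.9
```

Contact: +5.6 N with the cover on the rim. I'll release and rise. The hub stays between the opening fingers.

Call:
send_rows:
  targets:
    - {"gripper":0,"x":0,"y":0,"z":0,"ax":0,"ay":0,"az":0}
    - {"gripper":-0.5,"x":0,"y":0,"z":0,"ax":0,"ay":0,"az":0}
    - {"gripper":-1,"x":0,"y":0,"z":0,"ax":0,"ay":0,"az":0}
    - {"gripper":-1,"x":0,"y":0,"z":0,"ax":0,"ay":0,"az":0}
    - {"gripper":-1,"x":0,"y":0,"z":0,"ax":0,"ay":0,"az":0}

```text
clock: 22.62
position: [509.6, -284.4, 58.0]
ee_rot: [1.0, 0.001, -0.0, -0.0]
contact_force: [0.5, 0.2, 0.3]
gripper_width: 85.4
grasp_force: 0.0
```

Call:
send_rows:
  targets:
    - {"gripper":-1,"x":0,"y":0,"z":0,"ax":0,"ay":0,"az":0}
    - {"gripper":-1,"x":0,"y":0,"z":-1,"ax":0,"ay":0,"az":0}
    - {"gripper":-1,"x":0,"y":0,"z":-2.5,"ax":0,"ay":0,"az":0}
    - {"gripper":-1,"x":0,"y":0,"z":-3.5,"ax":0,"ay":0,"az":0}
    - {"gripper":-1,"x":0,"y":0,"z":-3.5,"ax":0,"ay":0,"az":0}

```text
clock: 23.03
position: [509.1, -284.3, 164.5]
ee_rot: [1.0, 0.001, -0.001, -0.0]
contact_force: [1.0, -0.8, 0.4]
gripper_width: 85.6
grasp_force: 0.0
```

Call:
send_rows:
  targets:
    - {"gripper":-1,"x":0,"y":0,"z":-3,"ax":0,"ay":0,"az":0}
    - {"gripper":-1,"x":-2,"y":-3,"z":-2,"ax":0,"ay":0,"az":0}
    - {"gripper":-1,"x":-2,"y":-3,"z":0,"ax":0,"ay":0,"az":0}
    - {"gripper":-1,"x":0,"y":-2,"z":0,"ax":0,"ay":0,"az":0}
    - {"gripper":-1,"x":0,"y":0,"z":0,"ax":0,"ay":0,"az":0}

```text
clock: 23.45
position: [468.6, -202.1, 215.2]
ee_rot: [1.0, 0.002, 0.001, -0.0]
contact_force: [0.3, 0.0, -0.3]
gripper_width: 85.5
grasp_force: 0.0
```

Run:
```python
from h import *
np.set_printoptions(precision=4,suppress=True)
p,d,m=shot('side'); p,d,m=shot('side','s5.png'); W=cloud(d,m)
hsv=cv2.cvtColor(p,cv2.COLOR_RGB2HSV); H,S,V=[hsv[...,i] for i in range(3)]
k=(H>95)&(H<125)&(S>120)&(np.hypot(W[...,0]-510,W[...,1]+283)<95)&(W[...,2]>30)&(W[...,2]<90); q=W[k]; print('cover',len(q),np.median(q,0),cv2.minEnclosingCircle(q[:,:2].astype(np.float32)))
A=np.c_[q[:,0]-510,q[:,1]+283,np.ones(len(q))]; print('plane',np.linalg.lstsq(A,q[:,2],rcond=None)[0])
s=arm.read_state(); print(s['clock'],s['position'],s['contact_force'],s['gripper_width'])
```

```text
cover 4651 [ 504.6681 -296.3228   50.6614] ((511.1199645996094, -285.4558410644531), 75.46744537353516)
plane [ 0.0003 -0.0003 50.6832]
23.55 [ 469.8383 -204.0554  214.5184] [ 0.2453 -0.0071 -0.1173] 85.3523736930193
```

View pics/s5.png

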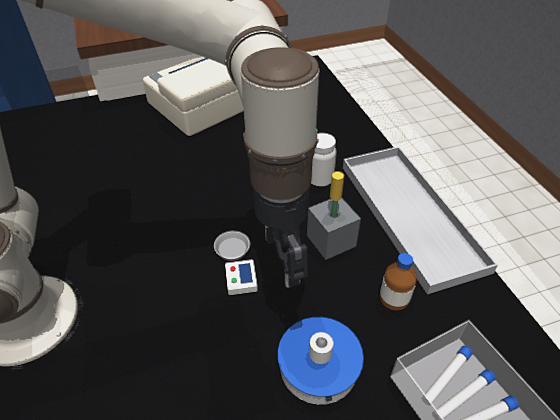

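The cover lies flat on the dish at (320,357) with the stem through its hub. The rod stands upright at (337,190), the bystanders haven't moved and the gripper is clear.

```bash
python3 -c "
from bench import arm
print(arm.job_done())"
```

```text
the job is handed in; nothing more can be done
None
```

I handed the job in at about 24 s, with no score reported back: the orange bead went once round anticlockwise, the rod is upright in its stand, the cover is flat on the rim over the stem, and the bystanders look unmoved.

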